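# Build up the heels of two shoes

### The arm

A 6-joint arm with a two-finger parallel gripper is mounted at the origin on the work surface. World frame = base frame: x ahead of the robot, y to its left, z up, the work surface at z = 0. Lengths are in mm, angles in rad, forces in N, time in s.
With the tool pointing down it reaches from about 350 to 975 mm from the base axis. Payload 7.1 kg.
Tool frame: the origin (TCP) lies at the centre of the arm's flange, where the gripper is bolted on; the fingertips stand 182 mm ahead of it and the grasp point (between the pads) lies 163 mm ahead of it; z points along the fingers, y is the line along which they close (so a half turn about z gives the same grasp; the last joint's range is limited). The gripper opens to 88 mm and grips with 3 to 60 N. Pads are 20 mm wide; open, the fingers measure 115 mm over their backs; the gripper's body (75 mm by 178 mm) begins 61 mm behind the grasp point.
Start: joints at [1.3, 0.423, 1.63, -0, 1.089, -0.019], TCP at [155.686, 605.284, 404.675] pointing down, gripper open.
Joint ranges: [-3, 3], [-0.9, 2.11], [0.09, 2.58], [-1.31, 4.45], [0.11, 2.69], [-2.54, 2.54]. Speed limits (rad/s): [2.39, 2.39, 3.01, 3.14, 3.14, 3.14].

### API

Orientations are given as a rotation vector (axis times angle).
In Python, from workcell import readout, get_image, ctrl gives the robot as it stands.
- The arm moves only by the tool step_arm, never from a script. Its argument "targets" is a list that holds one entry, the list of rows, each a list of 7 numbers: the shift along the world's x, y, z as a fraction of full scale, then the turn, a rotation vector about the world's x, y, z as a fraction of full scale, then the opening, from 0 (shut) to 1 (fully open). In form: [[[dx, dy, dz, wx, wy, wz, claw], ...]]. A call has exactly 5 rows; each row shifts and turns the commanded pose from where the row before left it; what a row does not reach is not made up. Full scale, the value 1, is 0.05 m for a shift and 4 degrees for a turn. A row lasts 1/8 s, in which the tool goes at most 62.5 mm and 10.7 degrees, less where a joint would pass 70% of its speed; a pose out of reach is approached as far as the arm can. A call with a number of a shift or a turn outside -1 to 1 is refused whole. A call with a gripper value outside its range is refused whole. The fingers move at their own pace and stop on an object; the grip force is fixed at half the most. Time passes only in rows, so rows that do not move let the fingers close, or fill a call up. It gives the time, the measured TCP pose, the force, the opening and the grip force at its end, in the units of the state.
- readout.get_obs(): the state, without advancing time (a new reading comes with each control period).
- get_image(name): name is "scene" or "side" or "wrist"; returns a dict with "pixels" (384x512x3 uint8, red, green, blue), "intrinsics" (3x3 intrinsics, pixels), "extrinsics" (4x4, takes a point from world to camera coordinates). Camera axes: x right, y down, z forward; pixel columns grow to the right and rows downward; lengths in mm; the calibration is good to about 2 mm. A picture is of the moment at which its call begins. There is no depth.
- ctrl.close_job(): hands the job in; it is judged then, once.
The state is a dict: "t": time; "qpos": joint angles; "qvel": joint speeds; "joint_torque": joint torques, N m; "ee_pos": TCP position; "orientation": TCP orientation; "ft_force": force on the tool from outside, world axes, zero at the start; "moment": the same for the moment, N m; "width": finger opening in mm; "grasp_force": force on a finger pad.
Only numpy, scipy, OpenCV 4.12 (cv2) and the standard library are available. Lean on these libraries where they do the work, as an engineer would, in place of code of your own. Each camera call takes 0.05 s, during which the arm holds its last target. There are 200 camera calls.

### The job

Build up the heels of the two upturned shoes. On the D-shaped heel seat of the broad man's shoe stack the three D-shaped leather lifts, largest at the bottom and smallest on top, each centred on the seat with its straight edge towards the toe and square to the shoe; on the round heel seat of the slim lady's shoe stack the two round discs, larger one below, centred on the seat. Leave the hammer and the tin where they are.

Things in the scene. Friction and masses are not known exactly. Their poses are not given: they have to be found in the camera images.
- lift_large_mid (a point): The largest of three D-shaped brown leather heel lifts, lying flat: 62 mm wide and long, 16 mm thick, about 60 g; one end straight, the other a half circle. The point is its centre: half-way up, 31 mm from the straight edge and from the round end. x points to the straight edge, z up. Its parallel flat sides, 62 mm apart, run from the centre to the straight edge.
- lift_medium_mid (a point): The middle of three D-shaped brown leather heel lifts, lying flat: 52 mm wide and long, 16 mm thick, about 42 g; one end straight, the other a half circle. The point is its centre: half-way up, 26 mm from the straight edge and from the round end. x points to the straight edge, z up. Its parallel flat sides, 52 mm apart, run from the centre to the straight edge.
- lift_small_mid (a point): The smallest of three D-shaped brown leather heel lifts, lying flat: 42 mm wide and long, 16 mm thick, about 28 g; one end straight, the other a half circle. The point is its centre: half-way up, 21 mm from the straight edge and from the round end. x points to the straight edge, z up. Its parallel flat sides, 42 mm apart, run from the centre to the straight edge.
- disc_large_mid (a point): The larger of two round brown leather heel discs, lying flat: 40 mm across, 16 mm thick, about 24 g. The point is its centre, half-way up (8 mm over its underside). z up.
- disc_small_mid (a point): The smaller of two round brown leather heel discs, lying flat: 28 mm across, 16 mm thick, about 14 g. The point is its centre, half-way up (8 mm over its underside). z up.
- mens_sole (a point): Broad black man's shoe, fixed sole-up on a stand. Its heel seat is a level pale D, 70 x 70 mm, straight side to the toe, 90 mm above the bench. This point is level with the seat, 100 mm from the seat's centre towards the toe: that centre is at x = -100 mm from here. x to the toe, z up. The dark sole rises to 16 mm over the seat at the ball; shoe 92 mm wide, its toe 101 mm beyond this point.
- ladies_seat (a point): Slim black lady's shoe, fixed sole-up on a stand. This point is the centre of its heel seat, a level pale round patch 48 mm across, 90 mm above the bench, on its surface. x to the toe, z up. The dark sole rises to 16 mm over the seat at the ball; shoe 72 mm wide, its toe 175 mm along x from here.
- hammer: A hammer, 240 mm long, lying on the far part of the bench; not part of the job. Origin under it at bench height, x along it towards the head.
- tin: A closed plain metal tin, 64 mm across and 70 mm tall, standing on the far part of the bench; not part of the job. Origin at the centre of its underside.
There are look-alikes about, which are no part of the job. Leave any red or yellow look-alike of the part that bears lift_medium_mid alone.

How it is judged (in metres and radians):
At the end, for the whole second after the job is handed in: All flat (0.1 rad), released, at rest. Man's shoe: large, medium, small lift upwards, centres within 10 mm of the seat's centre along and across, straight edges to the toe within 0.2 rad. Lady's shoe: large then small disc, within 10 mm. Heights over the seats right within 5 mm (x of lift_large_mid in the frame of mens_sole between -0.11 and -0.09 m and y of lift_large_mid in the frame of mens_sole between -0.01 and 0.01 m and z of lift_large_mid in the frame of mens_sole between 0.003 and 0.013 m and angle between the x axis of each of lift_large_mid, lift_medium_mid, lift_small_mid and the x axis of mens_sole, either way round below 0.2 rad and x of mens_sole in the frame of lift_large_mid above 0.05 m and x of lift_medium_mid in the frame of mens_sole between -0.11 and -0.09 m and y of lift_medium_mid in the frame of mens_sole between -0.01 and 0.01 m and z of lift_medium_mid in the frame of mens_sole between 0.019 and 0.029 m and x of mens_sole in the frame of lift_medium_mid above 0.05 m and x of lift_small_mid in the frame of mens_sole between -0.11 and -0.09 m and y of lift_small_mid in the frame of mens_sole between -0.01 and 0.01 m and z of lift_small_mid in the frame of mens_sole between 0.035 and 0.045 m and x of mens_sole in the frame of lift_small_mid above 0.05 m and horizontal distance between each of disc_large_mid, disc_small_mid and ladies_seat below 0.01 m and z of disc_large_mid in the frame of ladies_seat between 0.003 and 0.013 m and z of disc_small_mid in the frame of ladies_seat between 0.019 and 0.029 m and angle between each of lift_large_mid, lift_medium_mid, lift_small_mid, disc_large_mid, disc_small_mid's own z axis and vertical below 0.1 rad and linear speed of each of lift_large, lift_medium, lift_small, disc_large, disc_small below 0.01 m/s); the robot touches nothing.
It fails at once if the hammer is moved by more than 30 mm (distance of hammer from where it was at the start of the episode above 0.03 m).
It fails at once if the tin is moved by more than 30 mm (distance of tin from where it was at the start of the episode above 0.03 m).
It also fails if it takes over 120 s, if anything falls off the work surface, if the arm or the gripper's body presses on something with over 40 N, if the wrist force passes 120 N, or if a joint passes its speed limit or range.

## Working session

There is one attempt and no reset: what is moved stays moved. The work goes in short steps, Python scripts to look and compute and a tool call to move; the robot and the scene stay as the last step left them, time stands still between calls to the robot, and variables do not carry over. Pictures are saved under pics/ and viewed, at most 14 in all, crops included, and the job is handed in when it is done.

Besides the shell and the picture viewer there is one more tool, called in YAML: its name, and indented under it one key for each argument. step_arm: Moves the arm, as the interface text tells. Shift numbers are shares of 0.05 m and turn numbers shares of 4 degrees, none past 1 either way. Its arguments: {"type":"object","properties":{"targets":{"type":"array"}},"required":["targets"]}

```bash
mkdir -p pics; ls; python3 - <<'E'
from workcell import readout,get_image,ctrl
import cv2,numpy as np
for n in("scene","side","wrist"):
    d=get_image(n);cv2.imwrite(f"pics/{n}0.png",d["pixels"][:,:,::-1]);np.savez(f"pics/{n}0.npz",**d)
    print(n,d["intrinsics"].tolist(),np.round(d["extrinsics"],3).tolist())
print(readout.get_obs())
E
```

```text
pics
scene [[472.8270035448664, 0.0, 257.1691736335814], [0.0, 472.8270035448664, 193.8006689604804], [0.0, 0.0, 1.0]] [[-0.075, 0.997, -0.017, 36.776], [0.785, 0.049, -0.618, -370.298], [-0.615, -0.059, -0.786, 1432.971], [0.0, 0.0, 0.0, 1.0]]
side [[362.90057481945, 0.0, 260.6278863914402], [0.0, 362.90057481945, 191.58873892441028], [0.0, 0.0, 1.0]] [[0.961, -0.275, 0.003, -546.883], [-0.149, -0.53, -0.835, 157.006], [0.232, 0.802, -0.551, 760.122], [0.0, 0.0, 0.0, 1.0]]
wrist [[290.876940409389, 0.0, 254.02284928715724], [0.0, 290.876940409389, 193.05080221176928], [0.0, 0.0, 1.0]] [[0.25, 0.968, -0.002, -624.232], [0.927, -0.238, 0.29, -35.659], [0.281, -0.074, -0.957, 391.991], [0.0, 0.0, 0.0, 1.0]]
{'t': 0.15, 'qpos': array([ 1.29998704e+00,  4.23704537e-01,  1.63048158e+00, -2.57504721e-05,
        1.08859166e+00, -1.90317014e-02]), 'qvel': array([-0.0001794 , -0.00232187, -0.0018176 , -0.00158734,  0.00212951,
        0.00082006]), 'joint_torque': array([ 2.25532390e-04, -5.44985354e+01, -2.73917949e+01,  6.43510837e-02,
        2.04897404e-02, -3.99517603e-05]), 'ee_pos': array([155.64638913, 605.09926177, 404.06855362]), 'orientation': array([-3.94410159e-01, -3.11658597e+00,  1.84716011e-03]), 'ft_force': array([ 0.2679366 , -0.13256341, -0.24450778]), 'moment': array([0.04242226, 0.02263583, 0.02291489]), 'grasp_force': 0.0, 'width': 87.89955240342216}
```

View pics/scene0.png

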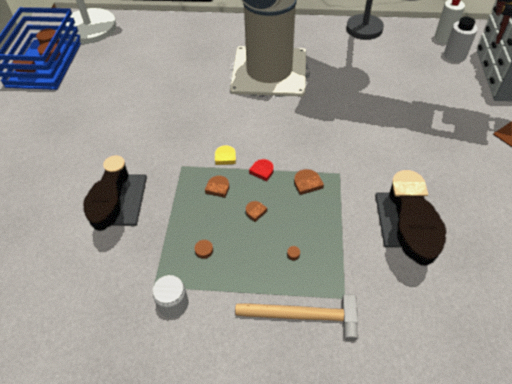

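View pics/side0.png

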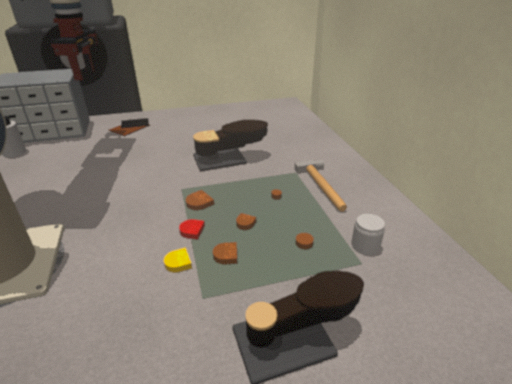

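The scene view shows three brown D lifts at (217,186), (308,181) and (256,210), and discs at (204,249) and (293,253). The seats are at (409,183) for the man's shoe and (115,164) for the lady's. The red and yellow look-alikes, tin and hammer are separate from these. The side view agrees. Next I'll measure rough positions.

```bash
cat > h.py <<'E'
import cv2,numpy as np
from workcell import readout,get_image,ctrl
def cam(n):
    d=get_image(n); return d
def cast(d,uv,z):
    K,E=np.array(d["intrinsics"]),np.array(d["extrinsics"]);R,t=E[:3,:3],E[:3,3]
    uv=np.atleast_2d(np.asarray(uv,float));c=-R.T@t
    r=(R.T@np.linalg.inv(K)@np.c_[uv,np.ones(len(uv))].T).T
    return (c+r*((z-c[2])/r[:,2])[:,None])[:,:2]
def hsv(d): return cv2.cvtColor(np.ascontiguousarray(d["pixels"]),cv2.COLOR_RGB2HSV)
def blobs(m,amin):
    n,l,s,c=cv2.connectedComponentsWithStats(m.astype(np.uint8))
    return [(l==i,s[i],c[i]) for i in range(1,n) if s[i,4]>=amin]
E
python3 - <<'E'
from h import *
for n in("scene","side","wrist"):
    d=dict(np.load(f"pics/{n}0.npz"));E=d["extrinsics"];print(n,"cam",np.round(-E[:3,:3].T@E[:3,3]))
    if n=="wrist":continue
    h=hsv(d);H,S,V=h[...,0],h[...,1],h[...,2]
    for nm,m,z in(("brown",(H<14)&(S>120)&(V>60),12),("pale",(H>8)&(H<25)&(S>60)&(V>170),90)):
        for b,s,c in blobs(m,25): print(n,nm,s[:5],np.round(c,1),np.round(cast(d,c,z)[0]),np.round(h[b].mean(0)))
E
```

```text
scene cam [1175.   66.  898.]
scene brown [452   0   8   5  26] [455.5   1.9] [-402.  621.] [  1. 209.  86.]
scene brown [ 37  29  18  12 150] [45.1 34.4] [-140. -746.] [ 10. 177. 114.]
scene brown [38 41 10 13 65] [42.3 46.8] [ -72. -731.] [ 10. 180. 117.]
scene brown [14 61 19  3 40] [23.3 61.6] [   7. -763.] [  9. 160. 117.]
scene brown [494 122  18  24 237] [505.3 133.5] [241. 633.] [ 11. 177.  99.]
scene brown [249 159  24  22 361] [261.8 168.8] [402.   5.] [  1. 201. 200.]
scene brown [295 170  28  24 494] [307.3 180.8] [434. 118.] [ 11. 164. 158.]
scene brown [205 176  24  21 365] [217.3 185.8] [463. -99.] [ 12. 164. 157.]
scene brown [246 201  21  19 269] [255.  209.8] [529.  -2.] [ 12. 164. 157.]
scene brown [195 240  18  18 249] [203.3 248.4] [ 640. -107.] [ 11. 162. 150.]
scene brown [288 247  12  13 122] [293.1 252.5] [638.  89.] [ 12. 161. 150.]
scene pale [103 155  22  16 256] [113.5 162.9] [ 472. -333.] [ 20.  86. 233.]
scene pale [393 170  32  13 295] [407.5 176.4] [473. 335.] [ 21.  83. 235.]
scene pale [297 175  23  14 172] [309.5 181.9] [502. 118.] [ 12. 163. 182.]
[... 581 characters left out ...]
2 190   9   8  59] [276.  193.2] [637.  90.] [ 12. 152. 126.]
side brown [237 214  19  15 211] [245.1 220.8] [529.  -4.] [ 12. 161. 133.]
side brown [179 219  25  20 381] [191.2 227.9] [401.   4.] [  2. 194. 179.]
side brown [296 233  17  15 202] [304.3 239.9] [ 640. -108.] [ 12. 160. 131.]
side brown [213 242  24  22 415] [225.3 252.5] [ 461. -100.] [ 12. 166. 140.]
side pale [193 130  25  11 210] [205.2 135.2] [491. 337.] [ 18. 107. 209.]
side pale [308 165  38  42 328] [326.7 186.2] [724. -25.] [ 16. 129. 199.]
side pale [163 247  29  19  94] [176.9 253.9] [ 363. -163.] [ 22. 135. 202.]
side pale [245 301  32  27 660] [260.4 314.1] [ 473. -332.] [ 17. 114. 215.]
wrist cam [ 79. 625. 384.]
```

step_arm:
  targets:
    - [[0.9, -0.9, 0.5, 0, 0, 0.8, 1], [0.9, -0.9, 0.5, 0, 0, 0.8, 1], [0.9, -0.9, 0.3, 0, 0, 0.8, 1], [0.9, -0.9, 0, 0, 0, 0.5, 1], [0.9, -0.9, 0, 0, 0, 0.5, 1]]

```text
t: 0.78
ee_pos: [370.4, 390.0, 465.0]
orientation: [0.02, 3.141, 0.001]
ft_force: [0.8, 1.0, 0.5]
width: 87.9
grasp_force: 0.0
```

```bash
python3 - <<'E'
from h import *
d=cam("wrist");cv2.imwrite("pics/w1.png",d["pixels"][:,:,::-1]);np.savez("pics/w1.npz",**d)
E
```

step_arm:
  targets:
    - [[0.5, -1, 0, 0, 0, 0, 1], [0.3, -1, 0, 0, 0, 0, 1], [0, -1, 0, 0, 0, 0, 1], [0, -1, 0, 0, 0, 0, 1], [0, -1, 0, 0, 0, 0, 1]]

```text
t: 1.45
ee_pos: [409.0, 140.1, 464.6]
orientation: [-0.022, -3.141, 0.0]
ft_force: [0.5, 0.6, 0.6]
width: 88.0
grasp_force: 0.0
```

step_arm:
  targets:
    - [[0.3, -1, 0, 0, 0, 0, 1], [0.3, -1, 0, 0, 0, 0, 1], [0, -0.8, 0, 0, 0, 0, 1], [0, 0, 0, 0, 0, 0, 1], [0, 0, 0, 0, 0, 0, 1]]

```text
t: 2.08
ee_pos: [439.2, 1.9, 464.6]
orientation: [-0.024, -3.141, -0.001]
ft_force: [0.1, 0.8, -0.5]
width: 87.7
grasp_force: 0.0
```

```bash
python3 - <<'E'
from h import *
d=cam("wrist");cv2.imwrite("pics/w2.png",d["pixels"][:,:,::-1]);np.savez("pics/w2.npz",**d)
E
```

```text
(no output)
```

View pics/w1.png

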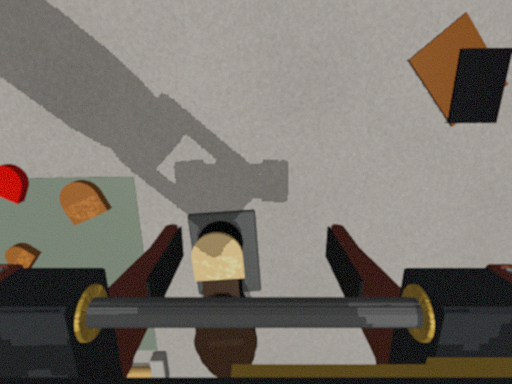

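View pics/w2.png

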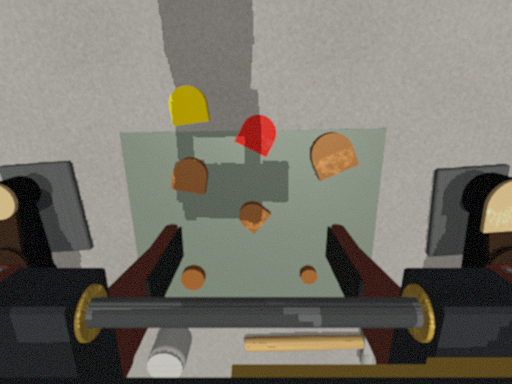

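The wrist view w2 shows all five parts clear: lifts at (333,155), (190,176) and (255,215), and discs at (193,278) and (308,275). View w1 shows the man's seat at (218,258), with its straight side downwards towards the toe.

```bash
cat >> h.py <<'E'
def outline(d,b,z0,z1):
    """world outline: edges facing the camera lie on z0, the others on z1"""
    E=np.array(d["extrinsics"]);c=(-E[:3,:3].T@E[:3,3])[:2]
    k=8;big=cv2.resize(b.astype(np.float32),None,fx=k,fy=k,interpolation=cv2.INTER_LINEAR)
    ct=max(cv2.findContours((big>.5).astype(np.uint8),cv2.RETR_EXTERNAL,cv2.CHAIN_APPROX_NONE)[0],key=cv2.contourArea)
    uv=(cv2.convexHull(ct)[:,0]+.5)/k-.5
    a,bb=cast(d,uv,z1),cast(d,uv,z0);m=a.mean(0)
    n=np.roll(a,-1,0)-np.roll(a,1,0);n=np.c_[n[:,1],-n[:,0]];n*=np.sign((n*(a-m)).sum(1))[:,None]
    p=np.where(((n*(c-a)).sum(1)>0)[:,None],bb,a)
    return cv2.convexHull(p.astype(np.float32))[:,0]
def dfit(p):
    (c,s,ang)=cv2.minAreaRect(p);M=cv2.moments(p);g=np.array([M["m10"],M["m01"]])/M["m00"];o=g-c
    ax=[np.radians(ang+90*i) for i in range(4)];i=int(np.argmax([o@[np.cos(t),np.sin(t)] for t in ax]))
    return np.round(c,1),np.round(s,1),round(np.degrees((ax[i]+np.pi)%(2*np.pi)-np.pi),1),np.round(g,1),np.round(np.linalg.norm(o),1),round(M["m00"])
def brown(d):
    h=hsv(d);return (h[...,0]>4)&(h[...,0]<17)&(h[...,1]>120)&(h[...,2]>50)
def pale(d):
    h=hsv(d);return (h[...,0]>12)&(h[...,0]<26)&(h[...,1]>50)&(h[...,2]>150)
E
python3 - <<'E'
from h import *
d=dict(np.load("pics/w2.npz"));print(np.round(-d["extrinsics"][:3,:3].T@d["extrinsics"][:3,3]))
for b,s,c in blobs(brown(d),100):print(np.round(c),s[4],*dfit(outline(d,b,0,16)))
for n in("w1","w2","scene0","side0"):
    d=dict(np.load(f"pics/{n}.npz"))
    for b,s,c in blobs(pale(d),150):
        print(n,np.round(c),s[:5],*dfit(outline(d,b,90,90)))
E
```

```text
[360.   3. 445.]
[332. 155.] 1552 [431.4 117.8] [60.7 61.5] 23.4 [434.  119.2] 2.9 3270
[190. 176.] 1039 [461.8 -95.9] [53.3 51.6] -15.6 [463.9 -97.2] 2.6 2370
[253. 216.] 619 [528.8  -2.8] [41.1 40.5] 49.3 [529.9  -1.4] 1.8 1470
[ 10. 228.] 137 [ 547.  -395.5] [48.1 21.8] 91.1 [ 546.5 -393.8] 1.7 758
[354. 252.] 363 [600.8 166. ] [119.1  30.2] 131.9 [600.7 170. ] 4.0 2564
[163. 241.] 118 [ 575.2 -152.1] [18.6 44.8] 155.9 [ 572.9 -150.1] 3.1 554
[499. 239.] 136 [579.  403.2] [24.9 44.1] 54.7 [580.4 404.3] 1.8 862
[143. 270.] 253 [ 632.6 -191.4] [30.6 95.5] 173.4 [ 630.3 -190.1] 2.7 1818
[  9. 261.] 183 [ 607.1 -410.4] [44.5 27.7] 137.7 [ 606.5 -408.2] 2.2 904
[502. 262.] 148 [619.7 421.3] [17.3 45.2] 167.5 [618.9 421.2] 0.8 587
[193. 277.] 443 [ 642.  -106.3] [38.1 36. ] -52.4 [ 642.2 -106.7] 0.4 1115
[308. 275.] 226 [639.5  92.5] [26.4 24.8] -90.9 [639.9  91.3] 1.3 512
[125. 285.] 219 [ 651.4 -223.1] [49.2 50.6] -10.8 [ 657.1 -223.2] 5.7 1661
[379. 286.] 330 [662.2 214.6] [41.8 64.7] 6.2 [664.8 213.9] 2.8 2118
[128. 340.] 237 [ 774.  -233.4] [71.2 46.5] -81.1 [ 772.1 -238.4] 5.4 211
[... 1304 characters left out ...]
[289. 311.] [ 235  303  110   17 1239] [808.6  83.3] [ 24.6 200.2] -179.8 [808.5  83.4] 0.2 4693
side0 [222.  49.] [  115     0   203   110 13100] [ 806.4 2297.4] [3516. 2229.] 75.9 [ 955.5 2610.4] 346.7 5172645
side0 [344.  94.] [321  67  44  60 697] [1080.1  627.2] [748.3 174.7] 63.5 [1110.6  658.4] 43.6 98517
side0 [205. 135.] [193 129  25  12 231] [488.6 338. ] [73.6 84.8] 1.3 [492.3 338.8] 3.7 5215
side0 [326. 186.] [307 164  40  43 400] [723.9 -10.2] [ 25.8 197.5] -89.7 [723.5 -13.9] 3.7 4623
side0 [176. 257.] [163 246  29  22 180] [ 360.  -171.6] [49.6 52.2] 7.2 [ 362.3 -171.3] 2.3 2230
side0 [260. 314.] [245 301  32  27 686] [ 473.7 -330.5] [49.4 49. ] -105.9 [ 473.5 -330.7] 0.3 1942
```

step_arm:
  targets:
    - [[0.01, 0.5, -0.6, 0, 0, 0.9, 1], [0.01, 0.5, -0.7, 0, 0, 0.9, 1], [0.01, 0.5, -0.7, 0, 0, 0.9, 1], [0, 0.5, -0.7, 0, 0, 0.9, 1], [0, 0.38, -0.7, 0, 0, 0.9, 1]]

```text
t: 2.75
ee_pos: [440.5, 122.9, 293.7]
orientation: [-0.476, 3.105, 0.0]
ft_force: [0.5, -0.1, -0.8]
width: 87.7
grasp_force: 0.0
```

step_arm:
  targets:
    - [[0, 0, -0.5, 0, 0, 0.8, 1], [0, 0, -0.5, 0, 0, 0.78, 1], [0, 0, 0, 0, 0, 0, 1], [0, 0, 0, 0, 0, 0, 1], [0, 0, 0, 0, 0, 0, 1]]

```text
t: 3.38
ee_pos: [441.2, 121.0, 245.8]
orientation: [-0.639, 3.074, 0.0]
ft_force: [1.0, 0.2, 0.2]
width: 87.7
grasp_force: 0.0
```

```bash
cat >> h.py <<'E'
from scipy.spatial.transform import Rotation as Rt
def go(x,y,z,psi):
    o=readout.get_obs();R=Rt.from_rotvec(o["orientation"]).as_matrix()
    p=np.degrees(np.arctan2(R[1,1],R[0,1]))-90
    dp=(psi-p+90)%180-90
    print("pos",np.round(o["ee_pos"],1),"psi",round(p,1),"tiltxy",np.round(R[:2,2],3),"shift units",np.round((np.array([x,y,z])-o["ee_pos"])/50,3),"turn units",round(dp/4,2),"t",o["t"])
E
python3 - <<'E'
from h import *
go(440.5,121,185,23.4)
d=dict(np.load("pics/scene0.npz"));h=hsv(d)
for b,s,c in blobs(h[...,2]<45,600): print(np.round(c),s[:5],cast(d,c,104))
E
```

```text
pos [441.2 121.  245.8] psi 23.5 tiltxy [0.002 0.001] shift units [-1.500e-02  1.000e-03 -1.215e+00] turn units -0.02 t 3.375
[106. 200.] [  85  167   43   64 1680] [[ 589.27210355 -313.09754487]]
[417. 228.] [ 388  187   57   78 2201] [[620.51602545 332.73248313]]
```

step_arm:
  targets:
    - [[-0.01, 0, -0.4, 0, 0, 0, 1], [0, 0, -0.5, 0, 0, 0, 1], [0, 0, -0.32, 0, 0, 0, 1], [0, 0, 0, 0, 0, 0, 0], [0, 0, 0, 0, 0, 0, 0]]

```text
t: 4.0
ee_pos: [440.6, 120.6, 184.1]
orientation: [-0.639, 3.075, 0.0]
ft_force: [0.4, 0.3, 1.0]
width: 71.2
grasp_force: 0.0
```

step_arm:
  targets:
    - [[0, 0, 0, 0, 0, 0, 0], [0, 0, 0, 0, 0, 0, 0], [0, 0, 0, 0, 0, 0, 0], [0, 0, 0, 0, 0, 0, 0], [0, 0, 0, 0, 0, 0, 0]]

```text
t: 4.62
ee_pos: [440.6, 120.7, 184.2]
orientation: [-0.639, 3.075, 0.0]
ft_force: [-0.4, -0.2, 6.9]
width: 61.5
grasp_force: 30.0
```

```bash
python3 - <<'E'
from h import *
go(500,337.5,350,2.5)
d=dict(np.load("pics/w1.npz"));h=hsv(d)
m=(h[...,2]<70)
for r in range(310,375,8):
    c=np.where(m[r,185:270])[0]+185; c=c[(c>188)&(c<262)]
    p=cast(d,[[c.min(),r],[c.max(),r]],104); print(r,c.min(),c.max(),np.round(p.mean(0)),np.round(np.ptp(p[:,1])))
E
```

```text
pos [440.6 120.7 184.2] psi 23.5 tiltxy [0.001 0.   ] shift units [1.189 4.336 3.315] turn units -5.25 t 4.625
310 189 261 [565. 347.] 101.0
318 189 258 [578. 344.] 97.0
326 189 260 [592. 345.] 101.0
334 196 255 [606. 346.] 85.0
342 195 255 [620. 345.] 87.0
350 197 254 [635. 345.] 84.0
358 201 252 [649. 346.] 76.0
366 207 230 [664. 333.] 34.0
374 215 230 [680. 338.] 23.0
```

step_arm:
  targets:
    - [[0, 0, 0.7, 0, 0, 0, 0], [0.3, 0.6, 0.9, 0, 0, -1, 0], [0.3, 0.9, 0.9, 0, 0, -1, 0], [0.3, 0.9, 0.5, 0, 0, -1, 0], [0.3, 0.9, 0, 0, 0, -1, 0]]

```text
t: 5.25
ee_pos: [500.5, 285.3, 334.5]
orientation: [-0.201, 3.131, 0.003]
ft_force: [0.7, -0.6, -1.1]
width: 61.5
grasp_force: 30.0
```

step_arm:
  targets:
    - [[0, 0.6, 0, 0, 0, -0.7, 0], [0, 0.44, 0, 0, 0, -0.35, 0], [0, 0, 0, 0, 0, 0, 0], [0, 0, -0.5, 0, 0, 0, 0], [0, 0, 0, 0, 0, 0, 0]]

```text
t: 5.88
ee_pos: [498.9, 334.2, 305.1]
orientation: [0.09, -3.137, 0.004]
ft_force: [-0.3, -0.7, -0.9]
width: 61.5
grasp_force: 30.0
```

```bash
python3 - <<'E'
from h import *
go(500,337.9,275,3.3)
d=cam("scene");cv2.imwrite("pics/s3.png",cv2.resize(d["pixels"][100:290,300:500,::-1],None,fx=3,fy=3))
E
```

```text
pos [498.9 334.2 305.1] psi 3.3 tiltxy [-0.004 -0.003] shift units [ 0.022  0.074 -0.602] turn units 0.0 t 5.875
```

View pics/s3.png

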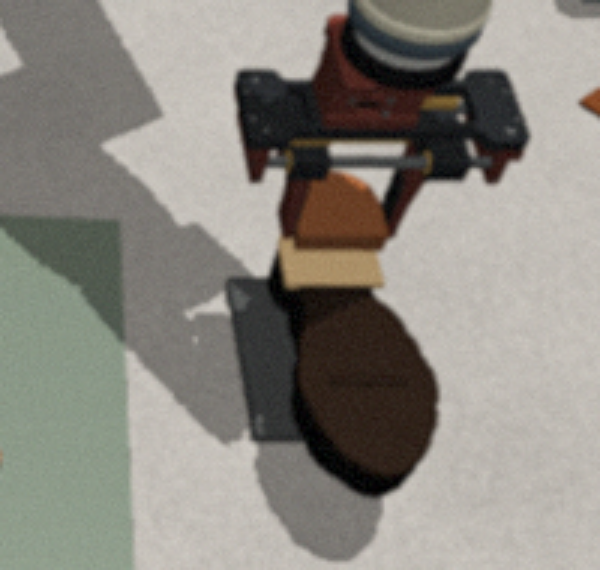

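The lift is held level over the man's seat at crop (340,225), with its straight edge towards the toe. I'll lower it and release.

step_arm:
  targets:
    - [[0.02, 0.07, -0.2, 0, 0, 0, 0], [0, 0, -0.2, 0, 0, 0, 0], [0, 0, -0.15, 0, 0, 0, 0], [0, 0, -0.05, 0, 0, 0, 0], [0, 0, 0, 0, 0, 0, 0]]

```text
t: 6.55
ee_pos: [500.7, 339.1, 276.5]
orientation: [0.09, -3.14, 0.0]
ft_force: [-0.1, 1.0, -0.2]
width: 61.9
grasp_force: 30.0
```

```bash
python3 - <<'E'
from h import *
go(500,337.9,274.7,3.3)
E
```

```text
pos [500.7 339.1 276.5] psi 3.3 tiltxy [-0. -0.] shift units [-0.013 -0.025 -0.037] turn units 0.0 t 6.55
```

step_arm:
  targets:
    - [[-0.02, -0.03, -0.04, 0, 0, 0, 0], [0, 0, 0, 0, 0, 0, 0], [0, 0, 0, 0, 0, 0, 1], [0, 0, 0, 0, 0, 0, 1], [0, 0, 0, 0, 0, 0, 1]]

```text
t: 7.18
ee_pos: [499.8, 337.7, 274.9]
orientation: [-0.09, 3.14, 0.0]
ft_force: [0.1, -0.2, 0.0]
width: 86.6
grasp_force: 0.0
```

step_arm:
  targets:
    - [[0, 0, 0.4, 0, 0, 0, 1], [0, 0, 0.9, 0, 0, 0, 1], [-0.7, 0, 1, 0, 0, 0, 1], [-0.7, 0, 1, 0, 0, 0, 1], [0, 0, 0, 0, 0, 0, 1]]

```text
t: 7.8
ee_pos: [428.7, 338.1, 445.2]
orientation: [-0.092, 3.133, 0.008]
ft_force: [0.1, -0.1, 0.3]
width: 88.2
grasp_force: 0.0
```

```bash
python3 - <<'E'
from h import *
go(471.6,-99.7,290,-15.6)
for n in("wrist","scene"):
    d=cam(n);cv2.imwrite(f"pics/{n}4.png",d["pixels"][:,:,::-1])
    for b,s,c in blobs(brown(d),100):
        if 430<cast(d,c,106)[0][0]<560 and cast(d,c,106)[0][1]>270:print(n,np.round(c),s[4],*dfit(outline(d,b,90,106)))
    for b,s,c in blobs(pale(d),60):
        if 430<cast(d,c,90)[0][0]<560 and cast(d,c,90)[0][1]>270:print(n,np.round(c),s[4],*dfit(outline(d,b,90,90)))
E
```

```text
pos [428.7 338.1 445.2] psi 3.4 tiltxy [0.007 0.005] shift units [ 0.859 -8.756 -3.105] turn units -4.75 t 7.8
wrist [249. 226.] 2352 [491.  336.5] [63.2 62.3] 4.6 [493.3 337. ] 2.3 3446
wrist [371. 274.] 627 [557.3 491.9] [103.7  43.2] 139.4 [554.8 498.5] 7.0 2689
wrist [255. 232.] 1278 [492.  338.1] [75.2 71.4] 2.5 [495.1 338. ] 3.1 4686
scene [410. 181.] 656 [489.5 336. ] [58.  63.5] 2.8 [492.1 335.6] 2.6 3219
```

View pics/wrist4.png

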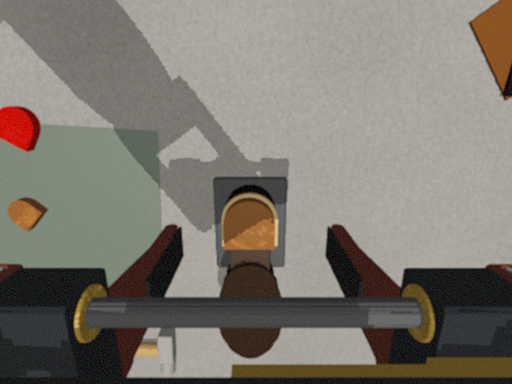

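The large lift sits centred on the seat at (249,226), yaw 4.6° against about 3°, with an even pale rim. The medium lift is next.

step_arm:
  targets:
    - [[0, -0.96, 0, 0, 0, -0.5, 1], [0, -0.96, 0, 0, 0, -0.5, 1], [0.1, -0.96, 0, 0, 0, -0.5, 1], [0.1, -0.96, 0, 0, 0, -0.5, 1], [0.1, -0.96, -0.4, 0, 0, -0.5, 1]]

```text
t: 8.52
ee_pos: [445.5, 95.8, 419.3]
orientation: [0.186, 3.135, 0.0]
ft_force: [0.8, 0.1, -0.5]
width: 88.0
grasp_force: 0.0
```

step_arm:
  targets:
    - [[0.2, -0.96, -0.6, 0, 0, -0.5, 1], [0.2, -0.96, -0.7, 0, 0, -0.5, 1], [0.16, -0.96, -0.7, 0, 0, -0.6, 1], [0, -0.9, -0.7, 0, 0, -0.65, 1], [0, -0.15, 0, 0, 0, 0, 1]]

```text
t: 9.15
ee_pos: [471.5, -101.3, 281.1]
orientation: [-0.435, -3.104, -0.001]
ft_force: [-0.1, 0.0, 1.3]
width: 87.9
grasp_force: 0.0
```

```bash
python3 - <<'E'
from h import *
go(471.6,-99.7,184.5,-15.6)
E
```

```text
pos [ 471.5 -101.3  281.1] psi -15.9 tiltxy [-0.007  0.002] shift units [ 1.000e-03  3.100e-02 -1.931e+00] turn units 0.09 t 9.15
```

step_arm:
  targets:
    - [[0, 0.03, -0.6, 0, 0, 0.08, 1], [0, 0, -0.6, 0, 0, 0, 1], [0, 0, -0.5, 0, 0, 0, 1], [0, 0, -0.23, 0, 0, 0, 1], [0, 0, 0, 0, 0, 0, 1]]

```text
t: 9.78
ee_pos: [472.7, -97.1, 187.8]
orientation: [-0.42, -3.112, -0.0]
ft_force: [-0.7, -0.2, 0.3]
width: 87.7
grasp_force: 0.0
```

step_arm:
  targets:
    - [[0, 0, 0, 0, 0, 0, 0], [0, 0, 0, 0, 0, 0, 0], [0, 0, 0, 0, 0, 0, 0], [0, 0, 0, 0, 0, 0, 0], [0, 0, 0, 0, 0, 0, 0]]

```text
t: 10.4
ee_pos: [472.8, -97.4, 188.6]
orientation: [0.42, 3.113, -0.0]
ft_force: [-0.8, -1.1, 5.9]
width: 52.3
grasp_force: 29.3
```

step_arm:
  targets:
    - [[0, 0, 0, 0, 0, 0, 0], [0, 0, 0, 0, 0, 0, 0], [0, 0, 0.3, 0, 0, 0, 0], [0, 0, 0.9, 0, 0, 0.4, 0], [0, 0, 0.9, 0, 0, 0.4, 0]]

```text
t: 11.02
ee_pos: [472.4, -97.3, 294.7]
orientation: [-0.332, -3.123, -0.0]
ft_force: [0.5, -0.4, 0.1]
width: 52.2
grasp_force: 29.3
```

```bash
python3 - <<'E'
from h import *
go(500.3,337.9,350,3.3)
E
```

```text
pos [472.4 -97.3 294.7] psi -12.1 tiltxy [-0.001  0.   ] shift units [0.558 8.704 1.105] turn units 3.86 t 11.025
```

step_arm:
  targets:
    - [[0, 0.7, 0.9, 0, 0, 0.4, 0], [0, 0.96, 0.2, 0, 0, 0.4, 0], [0.06, 0.96, 0, 0, 0, 0.4, 0], [0.1, 0.96, 0, 0, 0, 0.4, 0], [0.1, 0.96, 0, 0, 0, 0.4, 0]]

```text
t: 11.65
ee_pos: [485.4, 131.1, 349.2]
orientation: [0.113, 3.139, 0.0]
ft_force: [0.9, -0.4, 0.7]
width: 52.5
grasp_force: 29.3
```

step_arm:
  targets:
    - [[0.1, 0.96, 0, 0, 0, 0.4, 0], [0.1, 0.96, 0, 0, 0, 0.4, 0], [0.1, 0.96, 0, 0, 0, 0.4, 0], [0, 0.9, 0, 0, 0, 0.4, 0], [0, 0.3, 0, 0, 0, 0.26, 0]]

```text
t: 12.28
ee_pos: [500.2, 335.7, 348.9]
orientation: [-0.094, 3.14, 0.001]
ft_force: [-0.9, -0.2, -1.3]
width: 52.6
grasp_force: 29.3
```

```bash
python3 - <<'E'
from h import *
go(500.8,337.9,295.5,3.3)
E
```

```text
pos [500.2 335.7 348.9] psi 3.4 tiltxy [0.001 0.   ] shift units [ 0.011  0.045 -1.067] turn units -0.03 t 12.275
```

step_arm:
  targets:
    - [[0.01, 0.02, -0.3, 0, 0, 0, 0], [0, 0, -0.4, 0, 0, 0, 0], [0, 0, -0.25, 0, 0, 0, 0], [0, 0, -0.1, 0, 0, 0, 0], [0, 0, 0, 0, 0, 0, 0]]

```text
t: 12.9
ee_pos: [501.3, 334.1, 295.6]
orientation: [0.088, -3.14, 0.0]
ft_force: [-0.3, 0.4, -0.4]
width: 52.3
grasp_force: 29.4
```

```bash
python3 - <<'E'
from h import *
go(500.8,337.9,295,3.3)
E
```

```text
pos [501.3 334.1 295.6] psi 3.2 tiltxy [-0. -0.] shift units [-0.011  0.077 -0.012] turn units 0.02 t 12.9
```

step_arm:
  targets:
    - [[-0.01, 0.07, 0, 0, 0, 0, 0], [0, 0, -0.02, 0, 0, 0, 0], [0, 0, 0, 0, 0, 0, 0], [0, 0, 0, 0, 0, 0, 1], [0, 0, 0, 0, 0, 0, 1]]

```text
t: 13.52
ee_pos: [500.7, 338.1, 294.8]
orientation: [-0.089, 3.14, 0.0]
ft_force: [0.0, -0.1, 0.2]
width: 68.7
grasp_force: 0.0
```

step_arm:
  targets:
    - [[0, 0, 0.2, 0, 0, 0, 1], [0, 0, 0.9, 0, 0, 0, 1], [-0.7, 0, 1, 0, 0, 0, 1], [-0.7, 0, 0.9, 0, 0, 0, 1], [0, 0, 0, 0, 0, 0, 1]]

```text
t: 14.15
ee_pos: [429.6, 338.5, 449.2]
orientation: [-0.091, 3.134, 0.007]
ft_force: [1.1, 0.1, -0.7]
width: 88.1
grasp_force: 0.0
```

```bash
python3 - <<'E'
from h import *
go(535.5,5,290,49.3)
d=cam("wrist");cv2.imwrite("pics/wrist5.png",d["pixels"][:,:,::-1]);np.savez("pics/w5.npz",**d)
d=cam("scene");np.savez("pics/s5.npz",**d)
E
```

```text
pos [429.6 338.5 449.2] psi 3.3 tiltxy [0.006 0.004] shift units [ 2.117 -6.671 -3.185] turn units 11.49 t 14.15
```

View pics/wrist5.png

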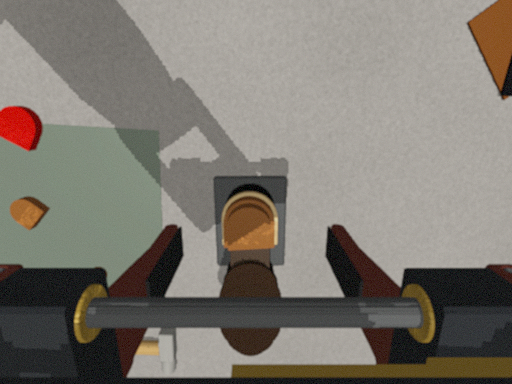

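```bash
python3 - <<'E'
from h import *
print(readout.get_obs()["qpos"])
for n,z in(("w5",122),("s5",122)):
    d=dict(np.load(f"pics/{n}.npz"))
    for b,s,c in blobs(brown(d),100):
        if 430<cast(d,c,106)[0][0]<560 and cast(d,c,106)[0][1]>270:print(n,np.round(c),s[4],*dfit(outline(d,b,90,z)))
    for b,s,c in blobs(brown(d),100):
        if abs(cast(d,c,16)[0]-[529,-2]).max()<25:print(n,np.round(c),s[4],*dfit(outline(d,b,0,16)))
E
```

```text
[ 6.44009030e-01  2.61986721e-01  1.76474919e+00 -1.83922584e-04
  1.11292615e+00 -9.84064862e-01]
w5 [248. 225.] 2381 [487.6 336. ] [57.5 58.8] 4.4 [489.7 336.5] 2.1 2963
w5 [367. 270.] 654 [546.3 484.7] [132.3  45.7] 43.1 [549.5 492.8] 8.7 3734
w5 [ 27. 211.] 805 [532.1  -7.9] [42.4 50. ] 52.3 [531.6  -3.4] 4.5 1567
s5 [410. 179.] 747 [494.3 337.4] [69.1 61.3] -11.7 [497.2 335.2] 3.6 3299
s5 [255. 210.] 277 [523.6  -2.4] [39.8 43. ] 46.1 [526.   -1.8] 2.4 1416
```

step_arm:
  targets:
    - [[0.1, -0.5, 0, 0, 0, 0.95, 1], [0.1, -0.5, 0, 0, 0, 0.95, 1], [0.2, -0.6, 0, 0, 0, 0.95, 1], [0.2, -0.6, 0, 0, 0, 0.95, 1], [0.2, -0.6, -0.2, 0, 0, 0.95, 1]]

```text
t: 14.88
ee_pos: [471.7, 196.9, 433.5]
orientation: [0.608, -3.081, 0.001]
ft_force: [0.1, 0.1, 0.5]
width: 87.5
grasp_force: 0.0
```

step_arm:
  targets:
    - [[0.2, -0.7, -0.4, 0, 0, 0.95, 1], [0.2, -0.7, -0.5, 0, 0, 0.95, 1], [0.3, -0.8, -0.5, 0, 0, 0.95, 1], [0.3, -0.8, -0.6, 0, 0, 0.95, 1], [0.3, -0.8, -0.6, 0, 0, 0.95, 1]]

```text
t: 15.5
ee_pos: [536.1, 6.2, 302.2]
orientation: [1.108, -2.937, -0.001]
ft_force: [1.3, 0.2, 0.1]
width: 87.6
grasp_force: 0.0
```

step_arm:
  targets:
    - [[0, 0, -0.3, 0, 0, 0.8, 1], [0, 0, 0, 0, 0, 0.5, 1], [0, 0, 0, 0, 0, 0, 1], [0, 0, 0, 0, 0, 0, 1], [0, 0, 0, 0, 0, 0, 1]]

```text
t: 16.12
ee_pos: [535.8, 8.5, 290.4]
orientation: [-1.239, 2.886, -0.001]
ft_force: [0.2, -0.2, 0.2]
width: 87.9
grasp_force: 0.0
```

```bash
python3 - <<'E'
from h import *
go(535.3,4.8,185,48.5)
print(readout.get_obs()["qpos"][5])
E
```

```text
pos [535.8   8.5 290.4] psi 46.5 tiltxy [ 0.001 -0.   ] shift units [-0.011 -0.074 -2.108] turn units 0.51 t 16.125
-2.388211206298015
```

step_arm:
  targets:
    - [[-0.01, -0.07, -0.5, 0, 0, 0.35, 1], [0, 0, -0.6, 0, 0, 0, 1], [0, 0, -0.6, 0, 0, 0, 1], [0, 0, -0.4, 0, 0, 0, 1], [0, 0, 0, 0, 0, 0, 1]]

```text
t: 16.75
ee_pos: [535.1, 4.9, 184.1]
orientation: [1.274, -2.87, -0.001]
ft_force: [-0.3, 0.3, -0.4]
width: 87.9
grasp_force: 0.0
```

step_arm:
  targets:
    - [[0, 0, 0, 0, 0, 0, 0], [0, 0, 0, 0, 0, 0, 0], [0, 0, 0, 0, 0, 0, 0], [0, 0, 0, 0, 0, 0, 0], [0, 0, 0, 0, 0, 0, 0]]

```text
t: 17.38
ee_pos: [535.2, 4.6, 184.9]
orientation: [-1.274, 2.871, -0.0]
ft_force: [-1.1, 0.7, 3.8]
width: 42.0
grasp_force: 30.0
```

step_arm:
  targets:
    - [[0, 0, 0, 0, 0, 0, 0], [0, 0, 0, 0, 0, 0, 0], [0, 0, 0, 0, 0, 0, 0], [0, 0, 0, 0, 0, 0, 0], [0, 0, 0, 0, 0, 0, 0]]

```text
t: 18.0
ee_pos: [535.2, 4.6, 184.9]
orientation: [-1.274, 2.872, -0.0]
ft_force: [-1.1, -0.9, 4.7]
width: 41.9
grasp_force: 29.9
```

```bash
python3 - <<'E'
from h import *
go(500.4,338,375,3.3)
E
```

```text
pos [535.2   4.6 184.9] psi 47.9 tiltxy [ 0. -0.] shift units [-0.697  6.668  3.803] turn units -11.14 t 18.0
```

step_arm:
  targets:
    - [[0, 0, 0.6, 0, 0, 0, 0], [0, 0, 0.9, 0, 0, -0.9, 0], [0, 0.5, 0.9, 0, 0, -0.95, 0], [0, 0.5, 0.9, 0, 0, -0.95, 0], [0, 0.6, 0.5, 0, 0, -0.95, 0]]

```text
t: 18.62
ee_pos: [535.4, 85.2, 377.0]
orientation: [-0.883, 3.012, -0.001]
ft_force: [0.4, -0.8, -1.3]
width: 41.9
grasp_force: 29.9
```

step_arm:
  targets:
    - [[-0.1, 0.6, 0, 0, 0, -0.95, 0], [-0.1, 0.6, 0, 0, 0, -0.95, 0], [-0.1, 0.6, 0, 0, 0, -0.95, 0], [-0.1, 0.6, 0, 0, 0, -0.95, 0], [-0.1, 0.6, 0, 0, 0, -0.95, 0]]

```text
t: 19.25
ee_pos: [509.8, 235.5, 374.3]
orientation: [0.375, -3.119, 0.0]
ft_force: [0.1, 0.1, -0.4]
width: 42.1
grasp_force: 29.9
```

step_arm:
  targets:
    - [[-0.1, 0.6, 0, 0, 0, -0.9, 0], [-0.1, 0.6, 0, 0, 0, -0.9, 0], [0, 0.6, 0, 0, 0, -0.8, 0], [0, 0.4, 0, 0, 0, 0, 0], [0, 0, 0, 0, 0, 0, 0]]

```text
t: 19.88
ee_pos: [500.1, 345.5, 374.3]
orientation: [0.099, -3.14, 0.0]
ft_force: [0.4, 0.3, -0.9]
width: 42.3
grasp_force: 29.9
```

```bash
python3 - <<'E'
from h import *
go(500.4,338,307.5,3.3)
E
```

```text
pos [500.1 345.5 374.3] psi 3.6 tiltxy [-0. -0.] shift units [ 0.006 -0.149 -1.337] turn units -0.08 t 19.875
```

step_arm:
  targets:
    - [[0, -0.15, -0.5, 0, 0, -0.07, 0], [0, 0, -0.5, 0, 0, 0, 0], [0, 0, -0.2, 0, 0, 0, 0], [0, 0, -0.1, 0, 0, 0, 0], [0, 0, 0, 0, 0, 0, 0]]

```text
t: 20.5
ee_pos: [500.4, 337.0, 310.0]
orientation: [-0.087, 3.14, 0.0]
ft_force: [-0.2, 0.7, 0.8]
width: 42.0
grasp_force: 29.9
```

```bash
python3 - <<'E'
from h import *
go(500.4,338,307.3,3.3)
E
```

```text
pos [500.4 337.  310. ] psi 3.2 tiltxy [0. 0.] shift units [-0.     0.02  -0.054] turn units 0.03 t 20.5
```

step_arm:
  targets:
    - [[0, 0.02, -0.05, 0, 0, 0, 0], [0, 0, 0, 0, 0, 0, 0], [0, 0, 0, 0, 0, 0, 1], [0, 0, 0, 0, 0, 0, 1], [0, 0, 0, 0, 0, 0, 1]]

```text
t: 21.12
ee_pos: [500.2, 338.1, 307.3]
orientation: [-0.087, 3.14, 0.0]
ft_force: [1.1, -0.0, 0.8]
width: 68.4
grasp_force: 0.0
```

step_arm:
  targets:
    - [[0, 0, 0.2, 0, 0, 0, 1], [0, 0, 0.9, 0, 0, 0, 1], [-0.7, 0, 1, 0, 0, 0, 1], [-0.7, 0, 0.7, 0, 0, 0, 1], [0, 0, 0, 0, 0, 0, 1]]

```text
t: 21.75
ee_pos: [429.1, 338.4, 450.9]
orientation: [-0.089, 3.136, 0.006]
ft_force: [-0.5, -0.5, 0.1]
width: 87.7
grasp_force: 0.0
```

```bash
python3 - <<'E'
from h import *
go(641,-107,290,0)
d=cam("wrist");np.savez("pics/w6.npz",**d);cv2.imwrite("pics/wrist6.png",cv2.resize(d["pixels"][160:300,180:330,::-1],None,fx=4,fy=4))
E
```

```text
pos [429.1 338.4 450.9] psi 3.3 tiltxy [0.005 0.004] shift units [ 4.238 -8.909 -3.218] turn units -0.82 t 21.75
```

View pics/wrist6.png

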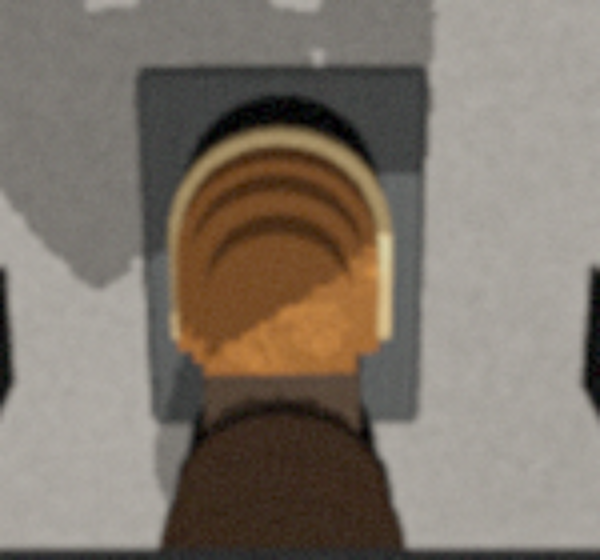

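Three nested D outlines with even steps and aligned straight edges: the man's heel looks right, within about 2–3 mm. The large disc is next.

step_arm:
  targets:
    - [[0.3, -0.94, 0, 0, 0, -0.1, 1], [0.4, -0.94, 0, 0, 0, -0.1, 1], [0.4, -0.94, 0, 0, 0, -0.1, 1], [0.4, -0.94, 0, 0, 0, -0.1, 1], [0.5, -0.94, -0.4, 0, 0, -0.1, 1]]

```text
t: 22.42
ee_pos: [531.7, 101.1, 426.9]
orientation: [-0.031, 3.14, 0.0]
ft_force: [0.8, 0.6, -0.0]
width: 87.7
grasp_force: 0.0
```

step_arm:
  targets:
    - [[0.5, -0.9, -0.6, 0, 0, -0.1, 1], [0.5, -0.9, -0.7, 0, 0, -0.1, 1], [0.5, -0.9, -0.7, 0, 0, -0.1, 1], [0.5, -0.9, -0.7, 0, 0, 0, 1], [0.24, -0.5, 0, 0, 0, 0, 1]]

```text
t: 23.05
ee_pos: [641.9, -104.6, 287.5]
orientation: [-0.004, -3.134, -0.002]
ft_force: [-0.7, -0.1, 0.0]
width: 87.6
grasp_force: 0.0
```

step_arm:
  targets:
    - [[0, 0, 0, 0, 0, 0, 0.8], [0, 0, 0, 0, 0, 0, 0.8], [0, 0, 0, 0, 0, 0, 0.8], [0, 0, 0, 0, 0, 0, 0.8], [0, 0, 0, 0, 0, 0, 0.8]]

```text
t: 23.68
ee_pos: [642.1, -101.2, 292.7]
orientation: [-0.001, 3.141, -0.0]
ft_force: [-0.3, 0.2, 0.0]
width: 70.1
grasp_force: 0.0
```

```bash
python3 - <<'E'
from h import *
go(641,-107,185,0)
E
```

```text
pos [ 642.1 -101.2  292.7] psi 0.0 tiltxy [ 0.001 -0.   ] shift units [-0.023 -0.116 -2.155] turn units -0.01 t 23.675
```

step_arm:
  targets:
    - [[-0.02, -0.12, -0.5, 0, 0, 0, 0.8], [0, 0, -0.6, 0, 0, 0, 0.8], [0, 0, -0.6, 0, 0, 0, 0.8], [0, 0, -0.4, 0, 0, 0, 0.8], [0, 0, -0.05, 0, 0, 0, 0.8]]

```text
t: 24.3
ee_pos: [640.7, -107.7, 183.5]
orientation: [-0.001, -3.139, -0.001]
ft_force: [-1.0, -1.1, 0.3]
width: 70.3
grasp_force: 0.0
```

step_arm:
  targets:
    - [[0, 0, 0, 0, 0, 0, 0.8], [0, 0, 0, 0, 0, 0, 0], [0, 0, 0, 0, 0, 0, 0], [0, 0, 0, 0, 0, 0, 0], [0, 0, 0, 0, 0, 0, 0]]

```text
t: 24.92
ee_pos: [641.3, -107.9, 185.1]
orientation: [0.001, 3.141, -0.0]
ft_force: [-0.7, 0.6, 2.3]
width: 39.4
grasp_force: 30.0
```

step_arm:
  targets:
    - [[0, 0, 0, 0, 0, 0, 0], [0, 0, 0, 0, 0, 0, 0], [0, 0, 0, 0, 0, 0, 0], [0, 0, 0, 0, 0, 0, 0], [0, 0, 0, 0, 0, 0, 0]]

```text
t: 25.55
ee_pos: [641.3, -107.9, 185.1]
orientation: [0.001, 3.141, -0.0]
ft_force: [0.0, -0.3, 5.4]
width: 39.4
grasp_force: 30.0
```

```bash
python3 - <<'E'
from h import *
go(472.5,-332,345,0)
E
```

```text
pos [ 641.3 -107.9  185.1] psi -0.0 tiltxy [ 0. -0.] shift units [-3.377 -4.483  3.197] turn units 0.01 t 25.55
```

step_arm:
  targets:
    - [[0, 0, 0.6, 0, 0, 0, 0], [0, 0, 0.9, 0, 0, 0, 0], [-0.4, -0.5, 0.9, 0, 0, 0, 0], [-0.6, -0.8, 0.8, 0, 0, 0, 0], [-0.6, -0.8, 0, 0, 0, 0, 0]]

```text
t: 26.18
ee_pos: [562.1, -213.0, 347.1]
orientation: [-0.001, 3.136, -0.004]
ft_force: [-0.2, -0.4, -1.2]
width: 39.3
grasp_force: 30.0
```

step_arm:
  targets:
    - [[-0.6, -0.8, 0, 0, 0, 0, 0], [-0.6, -0.8, 0, 0, 0, 0, 0], [-0.5, -0.6, 0, 0, 0, 0, 0], [-0.07, -0.18, 0, 0, 0, 0, 0], [0, 0, -0.4, 0, 0, 0, 0]]

```text
t: 26.8
ee_pos: [473.9, -331.8, 324.7]
orientation: [0.003, 3.139, -0.003]
ft_force: [0.7, 0.9, -0.7]
width: 39.4
grasp_force: 30.0
```

step_arm:
  targets:
    - [[0, 0, 0, 0, 0, 0, 0], [0, 0, 0, 0, 0, 0, 0], [0, 0, 0, 0, 0, 0, 0], [0, 0, 0, 0, 0, 0, 0], [0, 0, 0, 0, 0, 0, 0]]

```text
t: 27.42
ee_pos: [473.5, -330.8, 324.1]
orientation: [0.0, 3.141, -0.0]
ft_force: [0.2, 0.6, -0.8]
width: 39.4
grasp_force: 30.0
```

```bash
python3 - <<'E'
from h import *
go(472.5,-332,276,0)
E
```

```text
pos [ 473.5 -330.8  324.1] psi -0.0 tiltxy [ 0. -0.] shift units [-0.021 -0.024 -0.961] turn units 0.0 t 27.425
```

step_arm:
  targets:
    - [[-0.02, -0.02, -0.3, 0, 0, 0, 0], [0, 0, -0.3, 0, 0, 0, 0], [0, 0, -0.25, 0, 0, 0, 0], [0, 0, -0.1, 0, 0, 0, 0], [0, 0, 0, 0, 0, 0, 0]]

```text
t: 28.05
ee_pos: [472.4, -331.9, 275.7]
orientation: [-0.001, -3.141, -0.001]
ft_force: [-0.0, 0.2, -0.4]
width: 38.7
grasp_force: 30.0
```

```bash
python3 - <<'E'
from h import *
go(472.5,-332,275.5,0)
E
```

```text
pos [ 472.4 -331.9  275.7] psi -0.0 tiltxy [-0.001  0.   ] shift units [ 0.003 -0.002 -0.004] turn units 0.01 t 28.05
```

step_arm:
  targets:
    - [[0, 0, 0, 0, 0, 0, 0], [0, 0, 0, 0, 0, 0, 0.8], [0, 0, 0, 0, 0, 0, 0.8], [0, 0, 0, 0, 0, 0, 0.8], [0, 0, 0, 0, 0, 0, 0.8]]

```text
t: 28.68
ee_pos: [472.4, -331.9, 276.4]
orientation: [0.001, 3.141, -0.0]
ft_force: [-0.1, -0.1, 0.9]
width: 70.0
grasp_force: 0.0
```

step_arm:
  targets:
    - [[0, 0, 0.2, 0, 0, 0, 0.8], [0, 0, 0.9, 0, 0, 0, 0.8], [-0.6, 0, 1, 0, 0, 0, 0.8], [-0.6, 0, 1, 0, 0, 0, 0.8], [0, 0, 0, 0, 0, 0, 0.8]]

```text
t: 29.3
ee_pos: [411.7, -332.4, 435.9]
orientation: [0.003, 3.136, -0.008]
ft_force: [0.7, -0.7, -0.2]
width: 70.6
grasp_force: 0.0
```

```bash
python3 - <<'E'
from h import *
go(638.5,90.5,290,0)
for n in("wrist","scene","side"):
    d=cam(n)
    if n=="wrist":cv2.imwrite("pics/wrist7.png",d["pixels"][:,:,::-1])
    for b,s,c in blobs(brown(d),100):
        p=cast(d,c,100)[0]
        if 430<p[0]<530 and -370<p[1]<-290:print(n,np.round(c),s[4],*dfit(outline(d,b,90,106)))
    for b,s,c in blobs(pale(d),40):
        p=cast(d,c,90)[0]
        if 430<p[0]<530 and -370<p[1]<-290:print(n,"pale",np.round(c),s[4],*dfit(outline(d,b,90,90)))
E
```

```text
pos [ 411.7 -332.4  435.9] psi -0.1 tiltxy [ 0.006 -0.005] shift units [ 4.536  8.458 -2.918] turn units 0.02 t 29.3
wrist [256. 227.] 976 [ 472.9 -332.6] [40.4 39.3] 0.1 [ 473.2 -332.4] 0.3 1257
wrist pale [271. 221.] 84 [ 466.  -318.1] [44.9 16. ] -59.9 [ 467.2 -319. ] 1.6 535
scene [112. 160.] 228 [ 471.2 -332.9] [36.7 36.6] -74.3 [ 471.3 -333.4] 0.5 1100
side [260. 312.] 610 [ 475.1 -333.8] [39.2 45.1] 67.2 [ 475.2 -332.3] 1.5 1414
side pale [270. 320.] 52 [ 482.3 -346.2] [41.4 13.7] 123.6 [ 481.8 -345. ] 1.3 402
```

View pics/wrist7.png

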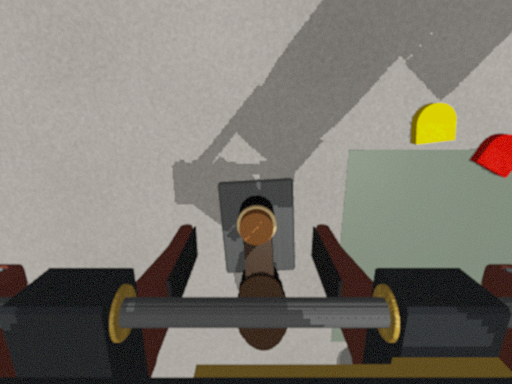

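The large disc is centred on the lady's seat at (256,227), measured at (472.9,-332.6). The small disc is next.

step_arm:
  targets:
    - [[0.3, 0.9, 0, 0, 0, 0, 0.8], [0.45, 0.9, 0, 0, 0, 0, 0.8], [0.45, 0.9, 0, 0, 0, 0, 0.8], [0.45, 0.9, 0, 0, 0, 0, 0.8], [0.45, 0.9, -0.2, 0, 0, 0, 0.7]]

```text
t: 30.08
ee_pos: [518.5, -105.0, 419.9]
orientation: [0.0, -3.14, -0.001]
ft_force: [1.6, 0.1, 0.1]
width: 64.1
grasp_force: 0.0
```

step_arm:
  targets:
    - [[0.5, 0.8, -0.6, 0, 0, 0, 0.7], [0.5, 0.8, -0.7, 0, 0, 0, 0.7], [0.5, 0.8, -0.7, 0, 0, 0, 0.7], [0.5, 0.8, -0.7, 0, 0, 0, 0.7], [0.4, 0.7, 0, 0, 0, 0, 0.7]]

```text
t: 30.7
ee_pos: [636.6, 90.2, 280.4]
orientation: [0.001, -3.133, 0.002]
ft_force: [-0.5, 0.8, 0.5]
width: 62.0
grasp_force: 0.0
```

step_arm:
  targets:
    - [[0, 0, 0, 0, 0, 0, 0.7], [0, 0, 0, 0, 0, 0, 0.7], [0, 0, 0, 0, 0, 0, 0.7], [0, 0, 0, 0, 0, 0, 0.7], [0, 0, 0, 0, 0, 0, 0.7]]

```text
t: 31.32
ee_pos: [637.3, 87.4, 286.7]
orientation: [0.002, 3.141, 0.0]
ft_force: [-0.7, 0.0, -0.2]
width: 61.5
grasp_force: 0.0
```

```bash
python3 - <<'E'
from h import *
go(638.5,90.5,185,0)
E
```

```text
pos [637.3  87.4 286.7] psi -0.1 tiltxy [0. 0.] shift units [ 0.023  0.061 -2.033] turn units 0.02 t 31.325
```

step_arm:
  targets:
    - [[0.02, 0.06, -0.5, 0, 0, 0, 0.7], [0, 0, -0.5, 0, 0, 0, 0.7], [0, 0, -0.6, 0, 0, 0, 0.7], [0, 0, -0.35, 0, 0, 0, 0.7], [0, 0, -0.05, 0, 0, 0, 0.7]]

```text
t: 31.95
ee_pos: [638.1, 90.9, 185.3]
orientation: [-0.001, -3.14, 0.0]
ft_force: [0.7, 0.1, 0.3]
width: 61.6
grasp_force: 0.0
```

step_arm:
  targets:
    - [[0, 0, 0, 0, 0, 0, 0.7], [0, 0, 0, 0, 0, 0, 0], [0, 0, 0, 0, 0, 0, 0], [0, 0, 0, 0, 0, 0, 0], [0, 0, 0, 0, 0, 0, 0]]

```text
t: 32.58
ee_pos: [638.5, 91.1, 186.5]
orientation: [0.001, 3.141, 0.0]
ft_force: [-0.1, 0.7, 2.1]
width: 26.8
grasp_force: 30.0
```

step_arm:
  targets:
    - [[0, 0, 0, 0, 0, 0, 0], [0, 0, 0, 0, 0, 0, 0], [0, 0, 0, 0, 0, 0, 0], [0, 0, 0, 0, 0, 0, 0], [0, 0, 0, 0, 0, 0, 0]]

```text
t: 33.2
ee_pos: [638.5, 91.1, 186.5]
orientation: [0.001, 3.141, 0.0]
ft_force: [-1.3, -0.0, 5.9]
width: 27.2
grasp_force: 30.0
```

```bash
python3 - <<'E'
from h import *
go(472.8,-332.2,345,0)
E
```

```text
pos [638.5  91.1 186.5] psi -0.0 tiltxy [0. 0.] shift units [-3.314 -8.466  3.17 ] turn units 0.01 t 33.2
```

step_arm:
  targets:
    - [[0, 0, 0.6, 0, 0, 0, 0], [0, -0.5, 0.9, 0, 0, 0, 0], [-0.3, -0.8, 0.9, 0, 0, 0, 0], [-0.35, -0.8, 0.8, 0, 0, 0, 0], [-0.35, -0.8, 0, 0, 0, 0, 0]]

```text
t: 33.83
ee_pos: [588.8, -55.1, 349.5]
orientation: [0.0, 3.135, -0.001]
ft_force: [-0.2, -0.8, -0.4]
width: 27.4
grasp_force: 30.0
```

step_arm:
  targets:
    - [[-0.35, -0.9, 0, 0, 0, 0, 0], [-0.35, -0.9, 0, 0, 0, 0, 0], [-0.35, -0.9, 0, 0, 0, 0, 0], [-0.4, -0.9, 0, 0, 0, 0, 0], [-0.4, -0.9, 0, 0, 0, 0, 0]]

```text
t: 34.45
ee_pos: [495.0, -280.3, 345.9]
orientation: [-0.001, -3.141, -0.0]
ft_force: [0.4, 0.7, -0.3]
width: 27.0
grasp_force: 30.0
```

step_arm:
  targets:
    - [[-0.4, -0.9, 0, 0, 0, 0, 0], [-0.06, -0.17, 0, 0, 0, 0, 0], [0, 0, 0, 0, 0, 0, 0], [0, 0, 0, 0, 0, 0, 0], [0, 0, 0, 0, 0, 0, 0]]

```text
t: 35.08
ee_pos: [473.5, -331.3, 346.2]
orientation: [0.002, -3.141, -0.0]
ft_force: [-0.9, -0.4, -0.1]
width: 26.9
grasp_force: 30.0
```

```bash
python3 - <<'E'
from h import *
go(472.8,-332.2,293,0)
E
```

```text
pos [ 473.5 -331.3  346.2] psi 0.1 tiltxy [-0.  0.] shift units [-0.013 -0.018 -1.064] turn units -0.02 t 35.075
```

step_arm:
  targets:
    - [[-0.01, -0.02, -0.4, 0, 0, 0, 0], [0, 0, -0.35, 0, 0, 0, 0], [0, 0, -0.2, 0, 0, 0, 0], [0, 0, -0.1, 0, 0, 0, 0], [0, 0, 0, 0, 0, 0, 0]]

```text
t: 35.7
ee_pos: [472.5, -333.4, 293.6]
orientation: [-0.001, -3.141, -0.0]
ft_force: [0.3, 0.3, -1.2]
width: 27.3
grasp_force: 30.0
```

```bash
python3 - <<'E'
from h import *
go(472.8,-332.2,292.8,0)
E
```

```text
pos [ 472.5 -333.4  293.6] psi -0.0 tiltxy [-0.  0.] shift units [ 0.007  0.024 -0.015] turn units 0.01 t 35.7
```

step_arm:
  targets:
    - [[0, 0.02, -0.01, 0, 0, 0, 0], [0, 0, 0, 0, 0, 0, 0], [0, 0, 0, 0, 0, 0, 0.7], [0, 0, 0, 0, 0, 0, 0.7], [0, 0, 0, 0, 0, 0, 0.7]]

```text
t: 36.33
ee_pos: [472.4, -332.4, 293.4]
orientation: [0.001, 3.141, -0.0]
ft_force: [-0.4, -0.7, -0.2]
width: 53.8
grasp_force: 0.0
```

step_arm:
  targets:
    - [[0, 0, 0.2, 0, 0, 0, 0.7], [0, 0, 0.9, 0, 0, 0, 0.7], [-0.6, 0, 1, 0, 0, 0, 0.7], [-0.6, 0, 1, 0, 0, 0, 0.7], [0, 0, 0, 0, 0, 0, 0.7]]

```text
t: 36.95
ee_pos: [411.7, -332.9, 453.0]
orientation: [0.003, 3.136, -0.008]
ft_force: [0.1, -0.8, -0.1]
width: 61.2
grasp_force: 0.0
```

```bash
python3 - <<'E'
from h import *
w=cam("wrist")["pixels"][160:300,180:330];s=cam("side")["pixels"];c=cam("scene")["pixels"]
r=lambda a:cv2.resize(a,(390,290),interpolation=cv2.INTER_CUBIC)
im=np.vstack([np.hstack([r(w),r(s[270:384,200:355])]),np.hstack([r(s[100:180,165:275]),r(c[130:270,330:480])])])
cv2.imwrite("pics/fin.png",im[:,:,::-1])
E
```

```text
(no output)
```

View pics/fin.png

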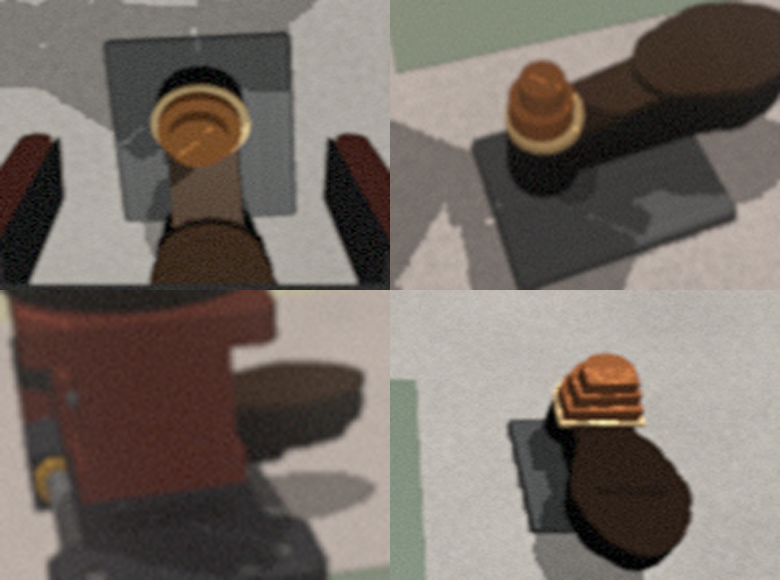

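The final view shows the two discs concentric on the lady's seat. The three lifts are stacked square on the man's seat, with steps matching the expected parallax. I'll hand it in.

```bash
python3 -c "
from workcell import ctrl
print(ctrl.close_job())"
```

```text
the job is handed in; nothing more can be done
None
```

Job handed in: the three D-shaped lifts are on the man's heel seat and the two discs on the lady's, all within a few millimetres of centre by camera; the arm never went near the hammer or tin, and no verdict came back.

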